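# Load the last clamp board and preset the rinse valve

### The job

Get the rinse station ready for the supply to be coupled. Take the last dye-stained clamp board off the wooden drip stand, stand it squarely on its lower edge in one of the two empty slots of the wire rack, all the way down, and let go of it. Then, by the black crank handle of the red hand wheel, close the spray valve fully to its stop (clockwise from above), back it off exactly two full turns, and finish with the gripper still holding the crank handle, ready to shut it when the supply comes on; leave the other boards and the things on the table where they are.

Things in the scene. Friction and masses are not known exactly. Their poses are not given: they have to be found in the camera images.
- last_board: the last clamp board: square plywood plate 130 x 130 x 6 mm, 70 g, its lower two thirds stained dark blue. Origin at its centre; x runs along its width, y is its normal (the 6 mm thickness), z points to its upper edge. At the start it leans in the drip stand at 20 deg from upright, so that its upper edge lies to its own -y side of its lower edge; its bare upper 55 mm stand free above the stand's back over the whole width, both faces open
- drip_stand: low wooden drip stand, 140 x 120 mm base, fixed to the table; origin at the centre of its underside, x along the board's width, z up. Its leaning back rises 75 mm along the board on the board's -y side, and a lip 14 mm high holds the board's lower edge on the +y side: lift the board along its own z by at least 25 mm before moving it sideways
- station: the rinse station, one fixed unit: steel drip tray 250 (x) x 470 (y) x 14 mm, with the wire rack in its right part, and at the tray's far side (x = +80 mm) a spray bar of 22 mm pipe along y, centre 70 mm above the table, running behind the rack to the brass globe valve with the red wheel in the left part. Origin at the centre of the tray's underside, x away from the robot, y to the left, z up. It may stand turned by up to 9 deg either way
- slot1 (a point): leftmost of the four rack slots, occupied by a board. Each slot point lies where the centre of a fully seated board is, 79 mm above the table; boards stand across the rack, their width along the station's x, their normal along its y. The board's lower edge then rests on two rods 14 mm above the table; each slot is a 10 mm gap between steel prongs 42 mm either side of the centre along x, flared to about 28 mm at their tops 62 mm above the table. Slots are 55 mm apart
- slot2 (a point): second slot from the left, empty at the start (see slot1)
- slot3 (a point): third slot from the left, empty at the start (see slot1)
- slot4 (a point): rightmost slot, occupied by a board (see slot1)
- board_1: clamp board of the same size, already standing in the leftmost slot; loose, to be left alone
- board_4: clamp board of the same size, already standing in the rightmost slot; loose, to be left alone
- wheel_hub (a point): centre of the red hand wheel, on its upright axis, at the mid-height of the rim, 166 mm above the table. The rim is 110 mm across its centre line, of 12 mm bar; a steel stem rises through the hub as the valve opens (3 mm a turn, at most 22 mm above this point)
- valve_wheel (a joint): angle of the hand wheel about its upright axis, rad: 0 at the closed stop, growing as it is turned anticlockwise seen from above (opening), 6.283 a turn; it can open at most 4 turns. It stands somewhere between 0.6 and 1.5 turns open at the start. It stays where it is left; turning it takes about 4 N at the handle. At 0, and at every whole turn, the crank handle is on the robot's side of the hub, along the station's -x
- crank_handle: black upright revolving handle on the wheel's rim, 55 mm from the wheel's axis: 20 mm thick, 56 mm long, free to spin on its own pin, so the gripper may keep its heading while it leads the handle round. Origin at the middle of its length, 204 mm above the table; its foot is 10 mm above the middle of the rim
- tape_roll: green tape roll, 108 mm across, 26 mm high, lying flat; bystander, origin under its centre
- glue_pot: white glue bottle, 52 mm across, 51 mm high; bystander, origin under its centre
- blue_jar: jar with a white lid and a blue band, 48 mm across, 66 mm high; bystander, origin under its centre
- thread_spool: wooden spool of red thread, 31 mm across, 44 mm high; bystander, origin under its centre
- print_block: wooden print block with a grip, 48 x 62 x 43 mm; bystander, origin under its centre
- wax_block: yellow wax block, 36 x 55 x 18 mm; bystander, origin under its centre

How it is judged (in metres and radians):
On the way, in this order (a step that is already met when the one before it is completed fails the run):
1. the last board stands fully down in an empty slot of the rack, let go (((x of last_board in the frame of slot2 between -0.03 and 0.03 m and y of last_board in the frame of slot2 between -0.008 and 0.008 m and z of last_board in the frame of slot2 between -0.006 and 0.006 m and angle between the y axis of last_board and the y axis of station, either way round below 0.15 rad) or (x of last_board in the frame of slot3 between -0.03 and 0.03 m and y of last_board in the frame of slot3 between -0.008 and 0.008 m and z of last_board in the frame of slot3 between -0.006 and 0.006 m and angle between the y axis of last_board and the y axis of station, either way round below 0.15 rad)) and contact force between the fingers and last_board below 0.1 N and linear speed of last_board below 0.02 m/s), for 0.2 s.
2. the valve is closed to its stop (value of joint valve_wheel below 0.08 rad), for 0.1 s.
At the end, for the whole second after the job is handed in: Last board in slot 2 or 3, its centre within 30 mm along, 8 mm across, 6 mm in height of the slot site, within 0.15 rad, untouched; boards 1 and 4 likewise; wheel, after the stop (< 0.08 rad), still at 12.57 +- 0.2 rad; fingers hold the handle with over 3 N, grasp point within 35 mm of its middle (((x of last_board in the frame of slot2 between -0.03 and 0.03 m and y of last_board in the frame of slot2 between -0.008 and 0.008 m and z of last_board in the frame of slot2 between -0.006 and 0.006 m and angle between the y axis of last_board and the y axis of station, either way round below 0.15 rad) or (x of last_board in the frame of slot3 between -0.03 and 0.03 m and y of last_board in the frame of slot3 between -0.008 and 0.008 m and z of last_board in the frame of slot3 between -0.006 and 0.006 m and angle between the y axis of last_board and the y axis of station, either way round below 0.15 rad)) and contact force between each of the arm, the fingers and last_board below 0.1 N and x of board_1 in the frame of slot1 between -0.03 and 0.03 m and y of board_1 in the frame of slot1 between -0.008 and 0.008 m and z of board_1 in the frame of slot1 between -0.006 and 0.006 m and angle between the y axis of each of board_1, board_4 and the y axis of station, either way round below 0.15 rad and x of board_4 in the frame of slot4 between -0.03 and 0.03 m and y of board_4 in the frame of slot4 between -0.008 and 0.008 m and z of board_4 in the frame of slot4 between -0.006 and 0.006 m and value of joint valve_wheel between 12.3664 and 12.7664 rad and velocity of joint valve_wheel between -0.05 and 0.05 rad/s and contact force between the fingers and crank_handle above 3 N and distance between the grasp point and crank_handle below 0.035 m); the arm keeps its last pose, push and grip.
It fails at once if a bystander on the table is moved by more than 30 mm (distance of any of tape_roll, glue_pot, blue_jar, thread_spool, print_block, wax_block from where it was at the start of the episode above 0.03 m).
It fails at once if a board already in the rack is moved by more than 20 mm (distance of any of board_1, board_4 from where it was at the start of the episode above 0.02 m).
It also fails if it takes over 69 s, if anything falls off the work surface, if the arm or the gripper's body presses on something with over 40 N, if the wrist force passes 120 N, or if a joint passes its speed limit or range.

### The arm

A 6-joint arm with a two-finger parallel gripper is mounted at the origin on a cart in front of the work surface, level with it; the furniture and walls round the work are solid. World frame = base frame: x ahead of the robot, y to its left, z up, the work surface at z = 0. Lengths are in mm, angles in rad, forces in N, time in s.
With the tool pointing down it reaches from about 350 to 975 mm from the base axis. Payload 7.1 kg.
Tool frame: the origin (TCP) lies at the very end of the fingers, on their centre line; the grasp point (between the pads) lies 19 mm behind it; x points along the fingers, y is the direction in which the jaws open and shut, and the axes are right-handed (so a half turn about x gives the same grasp; the last joint's range is limited). The gripper opens to 88 mm and grips with 3 to 60 N. Pads are 20 mm wide; open, the fingers measure 115 mm over their backs; the gripper's body (75 mm by 178 mm) begins 61 mm behind the grasp point.
Start: joints at [-1.146, 0.423, 1.63, -0, 1.089, -0.019], TCP at [268.373, -564.429, 222.675] pointing down, gripper open.
Joint ranges: [-3, 3], [-0.9, 2.11], [0.09, 2.58], [-1.31, 4.45], [0.11, 2.69], [-2.54, 2.54]. Speed limits (rad/s): [2.39, 2.39, 3.01, 3.14, 3.14, 3.14].

### API

Orientations are given as a rotation vector (axis times angle).
In Python, from workcell import ctrl gives the robot as it stands. The module is installed in compiled form; this text tells all that it offers.
- The arm moves only by the tool carry_out, never from a script. Its argument "commands" is a list of rows, each a list of 6 numbers: the shift along the tool's x, y, z in m, then the turn, a rotation vector about the tool's x, y, z in degrees. In form: [[tx, ty, tz, rx, ry, rz], ...]. A call has 1 to 8 rows; each row shifts and turns the pose as measured when the row begins, along the tool's axes as they then stand; what a row does not reach is not made up. A row lasts 1/8 s, in which the tool goes at most 62.5 mm and 10.7 degrees, less where a joint would pass 70% of its speed; a pose out of reach is approached as far as the arm can. A call with a gripper value outside its range is refused whole. "grip" is the closure, from 0 (fully open) to 1 (shut), set as the call begins (left out, the last holds). The fingers move at their own pace and stop on an object; the grip force is fixed at half the most. Time passes only in rows, so rows that do not move let the fingers close. It gives the time, the measured TCP pose, the force and the opening at its end, in the units of the state.
- ctrl.get_obs(): the state, without advancing time (a new reading comes with each control period).
- ctrl.get_image(name): name is "scene" or "top" or "wrist"; returns a dict with "pixels" (420x560x3 uint8, blue, green, red), "intrinsics" (3x3 intrinsics, pixels), "rvec" (rotation vector, rad) and "tvec" (3), from world to camera coordinates, as OpenCV has them. Camera axes: x right, y down, z forward; pixel columns grow to the right and rows downward; lengths in mm; the calibration is good to about 2 mm. The wrist camera is an equidistant fisheye: a pixel r from the principal point sees the ray r / f radians off the axis. A picture is of the moment at which its call begins. There is no depth.
- ctrl.close_job(): hands the job in, once; it reports no verdict.
The state is a dict: "t": time; "qpos": joint angles; "qvel": joint speeds; "joint_torque": joint torques, N m; "ee_pos": TCP position; "orientation": TCP orientation; "ft_force": force on the tool from outside, world axes, zero at the start; "moment": the same for the moment, N m; "width": finger opening in mm.
Only numpy, scipy, OpenCV 4.12 (cv2) and the standard library are available. Lean on these libraries where they do the work, as an engineer would, in place of code of your own. Each camera call takes 0.05 s, during which the arm holds its last target. There are 200 camera calls.

## Working session

There is one attempt and no reset: what is moved stays moved. The work goes in short steps, Python scripts to look and compute and a tool call to move; the robot and the scene stay as the last step left them, time stands still between calls to the robot, and variables do not carry over. Pictures are saved under pics/ and viewed, about 8 in all and at most 12, crops included, and the job is handed in when it is done.

Besides the shell and the picture viewer there is one more tool, called after "Request:" as a command line: name --pt "numbers of a row" for each row, then --argument value for the rest. carry_out: Moves the arm, as the interface text tells. Its arguments: {"type":"object","properties":{"commands":{"type":"array"},"grip":{"type":"number"}},"required":["commands"]}

```bash
mkdir -p pics
cat > h.py <<'E'
import numpy as np, cv2
from workcell import ctrl
R=lambda v: cv2.Rodrigues(np.array(v,float))[0]
def snap(n,f):
    im=ctrl.get_image(n); cv2.imwrite('pics/'+f+'.png',im['pixels'])
    np.savez('pics/'+f+'.npz',K=im['intrinsics'],r=im['rvec'],t=im['tvec'],p=im['pixels']); return im
def load(f): return np.load('pics/'+f+'.npz')
def ray(c,u,v,z):  # pixel to world at height z (pinhole)
    K,Rm,t=c['K'],R(c['r']),c['t'].ravel()
    d=Rm.T@np.linalg.inv(K)@np.array([u,v,1.]); o=-Rm.T@t
    return o+d*(z-o[2])/d[2]
def proj(c,P):
    return cv2.projectPoints(np.array(P,float).reshape(-1,3),c['r'],c['t'],c['K'],None)[0].reshape(-1,2)
E
python3 - <<'E'
from h import *
print(ctrl.get_obs())
for n in('scene','top'):
    i=snap(n,n+'0'); print(n,i['intrinsics'],i['rvec'],i['tvec'], (-R(i['rvec']).T@i['tvec'].ravel()))
    cv2.imwrite('pics/'+n+'0v.png',cv2.resize(i['pixels'],(800,600),interpolation=cv2.INTER_CUBIC))
E
```

```text
{'t': 0.0, 'qpos': array([-1.14597768e+00,  4.23830876e-01,  1.63069469e+00,  3.23760445e-05,
        1.08858149e+00, -1.89861118e-02]), 'qvel': array([-1.80394706e-03, -9.92389954e-04,  1.49077944e-05,  6.04426992e-04,
        3.34853228e-04,  2.51246880e-03]), 'joint_torque': array([-3.46929346e-04, -5.44641960e+01, -2.73671025e+01,  6.43755728e-02,
        2.27137335e-02, -1.26802656e-04]), 'ee_pos': array([ 268.17175124, -563.92790458,  221.90607208]), 'orientation': array([ 1.9757824 ,  0.44732762, -1.97634374]), 'ft_force': array([-0.95417522,  0.40541548,  1.22105543]), 'moment': array([ 0.01965437, -0.01324576, -0.00615591]), 'width': 88.00970359362272}
scene [[527.65878058   0.         282.26509555]
 [  0.         527.65878058 212.08603409]
 [  0.           0.           1.        ]] [ 0.73449062 -2.3911694   1.3786992 ] [ 387.79827955  324.72959336 1405.6905182 ] [-258.48460623 1093.27317122  984.75485722]
top [[482.01124592   0.         281.76426394]
 [  0.         482.01124592 203.70086645]
 [  0.           0.           1.        ]] [ 2.17263671 -2.11918916  0.16362566] [ -90.98856024  516.81443316 1612.97798929] [ 274.68263989  -74.83941911 1672.13114888]
```

View pics/top0v.png

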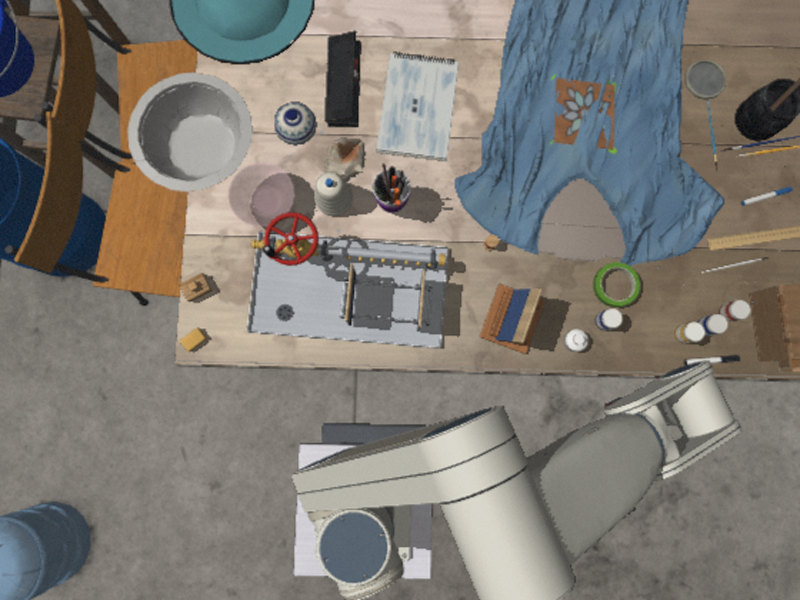

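View pics/scene0v.png

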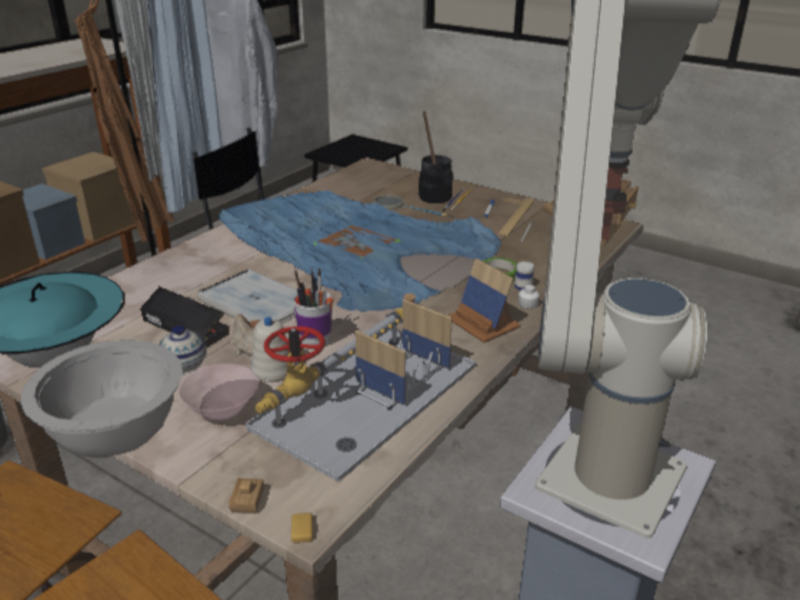

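The pictures show the station at about (250–450, 235–345) in the top view. The wheel is at (290, 238), the occupied slots are at (348, 295) and (422, 295), and the stand with the stained board is at about (515, 318). I'll crop in on these for measurement.

Run:
```python
from h import *
p=load('top0')['p'][140:255,165:400]; a=cv2.resize(p,None,fx=3.4,fy=3.4,interpolation=cv2.INTER_CUBIC)
s=load('scene0')['p'][180:340,165:385]; b=cv2.resize(s,None,fx=3.6,fy=3.6,interpolation=cv2.INTER_CUBIC)
cv2.imwrite('pics/a.png',a); cv2.imwrite('pics/b.png',b); print(a.shape,b.shape)
```

```text
(391, 799, 3) (576, 792, 3)
```

View pics/a.png

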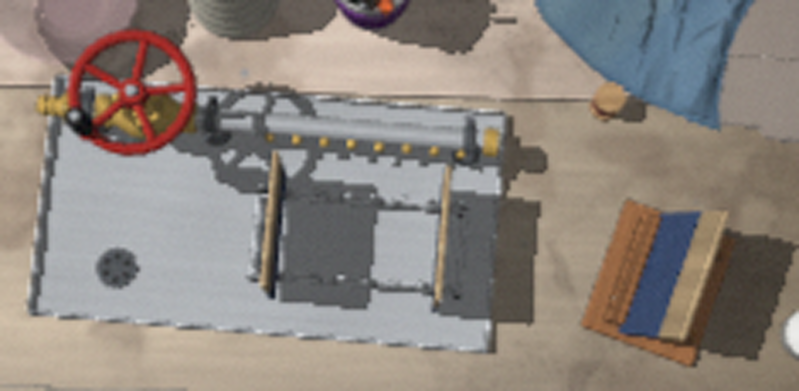

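View pics/b.png

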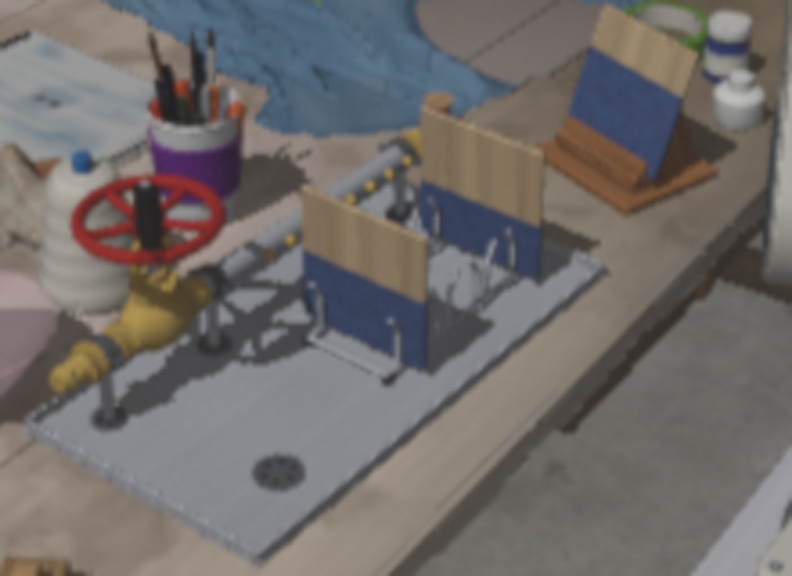

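```bash
cat > fit.py <<'E'
from h import *
from scipy.optimize import least_squares
T,S=load('top0'),load('scene0')
pt=lambda U,V:np.array([(U+.5)/3.4-.5+165,(V+.5)/3.4-.5+140])
ps=lambda U,V:np.array([(U+.5)/3.6-.5+165,(V+.5)/3.6-.5+180])
Rz=lambda a:R([0,0,a])
def solve(model,obs,x0):
    f=lambda q:np.concatenate([(proj(c,model(q,P))-px).ravel() for c,px,P in obs])
    s=least_squares(f,x0,loss='soft_l1'); print(np.round(s.x,4),'res',np.round(f(s.x).reshape(-1,2),1).tolist()); return s.x
# station
st=[(T,pt(57,75),(125,235,14)),(T,pt(510,113),(125,-235,14)),(T,pt(493,350),(-125,-235,14)),(T,pt(30,312),(-125,235,14)),
(S,ps(30,425),(125,235,14)),(S,ps(258,558),(-125,235,14)),(S,ps(605,268),(-125,-235,14))]
q=solve(lambda q,P:Rz(q[2])@np.array(P)+[q[0],q[1],0],st,[550,50,0])
# point fits
Q=lambda w:Rz(q[2]).T@(np.array(w)-[q[0],q[1],0])
g=lambda n,w:print(n,np.round(w,1),'station',np.round(Q(w),1))
g('hub',ray(T,*pt(131,92),166)); g('hub S',ray(S,*ps(148,220),166))
g('handle top T',ray(T,*pt(78,118),232)); g('handle mid S',ray(S,*ps(148,216),204))
for n,a,b in(('b1',(276,152),(266,290)),('b4',(449,167),(440,300))):
    A,B=ray(T,*pt(*a),144),ray(T,*pt(*b),144); g(n+' far',A);g(n+' near',B);g(n,(A+B)/2)
for n,a in(('b1 S tf',(303,187)),('b1 S tn',(428,240)),('b4 tf',(422,107)),('b4 tn',(543,155))): g(n,ray(S,*ps(*a),144))
# last board: yaw, centre, tilt 20 deg
M=lambda q,P:Rz(q[3])@R([np.radians(20),0,0])@np.array(P)+q[:3]
lb=[(T,pt(727,212),(65,0,65)),(T,pt(686,342),(-65,0,65)),(S,ps(607,5),(65,3,65)),(S,ps(697,55),(-65,3,65)),(S,ps(660,175),(-65,3,-65)),
(T,pt(697,212),(65,3,22)),(T,pt(658,338),(-65,3,22))]
b=solve(M,lb,[500,-250,80,-.2])
E
python3 fit.py
```

```text
[ 5.248556e+02  5.220270e+01 -5.730000e-02] res [[-0.3, -0.0], [-0.4, -0.3], [-0.6, 0.9], [-0.5, 0.9], [-1.6, -2.5], [0.5, -2.2], [0.4, -2.0]]
hub [612.9 175.9 166. ] station [ 80.8 128.6 166. ]
hub S [608.9 177.8 166. ] station [ 76.7 130.2 166. ]
handle top T [573.1 211.2 232. ] station [ 39.  161.5 232. ]
handle mid S [572.2 216.2 204. ] station [ 37.9 166.4 204. ]
b1 far [563.3  39.5 144. ] station [ 39.1 -10.5 144. ]
b1 near [431.7  44.2 144. ] station [-92.5 -13.4 144. ]
b1 [497.5  41.8 144. ] station [-26.7 -11.9 144. ]
b4 far [ 553.  -124.8  144. ] station [  38.3 -175.1  144. ]
b4 near [ 426.4 -118.9  144. ] station [ -88.5 -176.5  144. ]
b4 [ 489.7 -121.8  144. ] station [ -25.1 -175.8  144. ]
b1 S tf [559.6  43.  144. ] station [ 35.3  -7.2 144. ]
b1 S tn [430.9  49.5 144. ] station [-93.6  -8.  144. ]
b4 tf [ 552.8 -123.   144. ] station [  37.9 -173.3  144. ]
b4 tn [ 422.3 -113.6  144. ] station [ -92.9 -171.4  144. ]
[ 460.214  -345.6411   87.157    12.2648] res [[-0.4, 0.1], [-0.3, 0.3], [-1.4, -0.4], [0.4, -0.5], [-1.3, 1.4], [0.9, 0.2], [0.6, 0.6]]
```

The fits hold. The station is at (525, 52) with yaw −3.3°. The boards fit a 55 mm pitch (164 mm against 165), the wheel's crank radius comes out near 55 mm, and the valve is about 0.89 turns open. Next I'll plan the pick.

```bash
cat > plan.py <<'E'
from h import *
from scipy.spatial.transform import Rotation as Ro
rz=lambda a:Ro.from_euler('z',a)
SY=-.0573; SP=np.array([524.9,52.2,0]); BC=np.array([460.2,-345.6,87.2]); BY=-.3016
def toolR(Rb,flip):  # Rb: board frame; tool x=-z_b, tool y=+-y_b
    m=Rb.as_matrix(); x=-m[:,2]; y=m[:,1]*flip; return Ro.from_matrix(np.c_[x,y,np.cross(x,y)])
Rlean=rz(BY)*Ro.from_euler('x',20,degrees=True)
def state():
    o=ctrl.get_obs(); print('t',round(o['t'],2),'q',np.round(o['qpos'],2),'p',np.round(o['ee_pos'],1),'F',np.round(o['ft_force'],1),'w',round(o['width'],1))
    return o['ee_pos'],Ro.from_rotvec(o['orientation'])
def leg(p,Rc,P,Rt,n=None,step=45,deg=9):
    rel=(Rc.inv()*Rt).as_rotvec(degrees=True); d=np.array(P)-p
    n=n or max(1,int(np.ceil(max(np.linalg.norm(d)/step,np.linalg.norm(rel)/deg))))
    print('n',n,'dist',round(np.linalg.norm(d)),'deg',round(np.linalg.norm(rel),1)); out=[]
    for i in range(n):
        Ri=Rc*Ro.from_rotvec(rel*i/n,degrees=True)
        out.append([float(v) for v in np.r_[np.round(Ri.inv().apply(d/n)/1000,4),np.round(rel/n,1)]])
    print(out); return np.array(P,float),Rt
E
python3 - <<'E'
from plan import *
p,Rc=state(); print(Rc.as_matrix().round(2))
for f in(1,-1): print(f,np.degrees((Rc.inv()*toolR(Rlean,f)).magnitude()))
f=1 if (Rc.inv()*toolR(Rlean,1)).magnitude()<1.6 else -1
zb=Rlean.apply([0,0,1]); g=BC+zb*(65-40); print('f',f,'grasp TCP',g)
a=leg(p,Rc,g+zb*85,toolR(Rlean,f)); leg(*a,g,toolR(Rlean,f),step=30)
E
```

```text
t 0.1 q [-1.15  0.42  1.63 -0.    1.09 -0.02] p [ 268.2 -564.   222. ] F [ 0.1 -0.9 -0.2] w 87.6
[[-0.    0.43 -0.9 ]
 [ 0.   -0.9  -0.43]
 [-1.   -0.   -0.  ]]
1 137.97660149255648
-1 46.92842256891723
f -1 grasp TCP [ 457.66008688 -353.76455466  110.69231552]
n 6 dist 259 deg 46.9
[[0.0053, -0.0145, -0.0403, 7.0, 1.2, -3.2], [0.007, -0.019, -0.0381, 7.0, 1.2, -3.2], [0.009, -0.0231, -0.0353, 7.0, 1.2, -3.2], [0.0111, -0.0267, -0.032, 7.0, 1.2, -3.2], [0.0133, -0.0297, -0.0283, 7.0, 1.2, -3.2], [0.0156, -0.0321, -0.0242, 7.0, 1.2, -3.2]]
n 3 dist 85 deg 0.0
[[0.0283, -0.0, 0.0, 0.0, 0.0, 0.0], [0.0283, -0.0, 0.0, 0.0, 0.0, 0.0], [0.0283, -0.0, 0.0, 0.0, 0.0, 0.0]]
```

Request:
carry_out --pt "0.005 -0.015 -0.04 7 1.2 -3.2" --pt "0.007 -0.019 -0.038 7 1.2 -3.2" --pt "0.009 -0.023 -0.035 7 1.2 -3.2" --pt "0.011 -0.027 -0.032 7 1.2 -3.2" --pt "0.013 -0.03 -0.028 7 1.2 -3.2" --pt "0.016 -0.032 -0.024 7 1.2 -3.2" --pt "0 0 0 0 0 0" --grip 0.3

```text
t: 0.98
ee_pos: [452.8, -375.5, 188.0]
orientation: [-1.921, -0.041, 1.838]
ft_force: [0.1, 0.0, -0.2]
width: 61.8
```

Run:
```python
from plan import *
p,Rc=state()
zb=Rlean.apply([0,0,1]); g=BC+zb*25; Rt=toolR(Rlean,-1)
a=leg(p,Rc,g+zb*75,Rt); leg(*a,g,Rt,step=25)
i=snap('wrist','w0'); print(i['intrinsics'])
```

```text
t 0.97 q [-0.87  0.51  1.63  0.32  1.23  0.88] p [ 452.8 -375.5  188. ] F [ 0.1  0.  -0.2] w 61.8
n 1 dist 8 deg 1.6
[[0.0052, 0.0057, 0.0016, -1.3, 0.4, 0.8]]
n 3 dist 75 deg 0.0
[[0.025, -0.0, 0.0, 0.0, 0.0, 0.0], [0.025, -0.0, 0.0, 0.0, 0.0, 0.0], [0.025, -0.0, 0.0, 0.0, 0.0, 0.0]]
[[325.1922621    0.         279.56311443]
 [  0.         325.1922621  210.16984952]
 [  0.           0.           1.        ]]
```

View pics/w0.png

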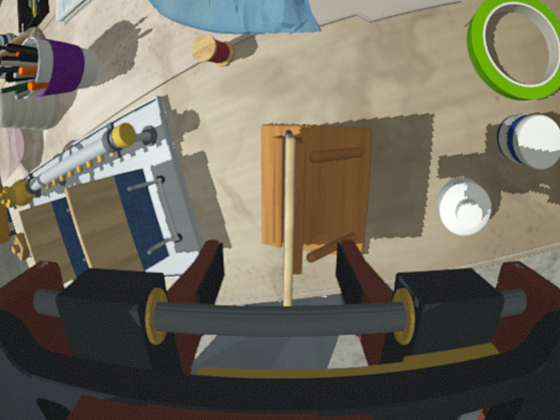

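The wrist view shows the board edge-on at column 288, between fingertips at 215 and 345. This agrees with the fitted correction of a few mm in tool +y, so I'll descend and grip.

Request:
carry_out --pt "0.005 0.0055 0.0016 -1.3 0.4 0.8" --pt "0.025 0 0 0 0 0" --pt "0.025 0 0 0 0 0" --pt "0.025 0 0 0 0 0" --pt "0 0 0 0 0 0"

```text
t: 1.65
ee_pos: [453.6, -359.8, 109.5]
orientation: [-1.961, -0.042, 1.851]
ft_force: [-0.2, 0.3, 0.3]
width: 61.5
```

Request:
carry_out --pt "0 0 0 0 0 0" --pt "0 0 0 0 0 0" --pt "0 0 0 0 0 0" --pt "0 0 0 0 0 0" --pt "0 0 0 0 0 0" --grip 1.0

```text
t: 2.28
ee_pos: [454.7, -360.1, 113.6]
orientation: [-1.963, -0.044, 1.845]
ft_force: [9.4, 21.7, 12.9]
width: 14.9
```

Run:
```python
from plan import *
p,Rc=state()
zb=Rlean.apply([0,0,1]); g=BC+zb*25; print(Rlean.inv().apply(p-g))
S=rz(SY); slot=SP+S.apply([-26.5,-120.9,79]); Rt=toolR(S,-1)
up=slot+[0,0,25+175]
a=leg(p,Rc,p+zb*90,Rc,step=30); a=leg(*a,p+zb*90+[0,0,80],Rc); a=leg(*a,up,Rt); print(up,'seat',slot+[0,0,25])
```

```text
t 2.27 q [-0.85  0.58  1.71  0.34  1.05  0.82] p [ 454.7 -360.1  113.6] F [ 9.4 21.7 12.9] w 14.9
[-0.92795207 -5.49864526  5.08491793]
n 3 dist 90 deg 0.0
[[-0.03, 0.0002, -0.0003, 0.0, 0.0, 0.0], [-0.03, 0.0002, -0.0003, 0.0, 0.0, 0.0], [-0.03, 0.0002, -0.0003, 0.0, 0.0, 0.0]]
n 2 dist 80 deg 0.0
[[-0.0377, -0.0135, -0.0004, 0.0, 0.0, 0.0], [-0.0377, -0.0135, -0.0004, 0.0, 0.0, 0.0]]
n 8 dist 326 deg 23.9
[[0.0134, -0.0379, 0.0064, -1.7, -0.4, 2.4], [0.0118, -0.0386, 0.0051, -1.7, -0.4, 2.4], [0.0102, -0.0392, 0.0039, -1.7, -0.4, 2.4], [0.0085, -0.0397, 0.0027, -1.7, -0.4, 2.4], [0.0068, -0.0401, 0.0015, -1.7, -0.4, 2.4], [0.0051, -0.0404, 0.0002, -1.7, -0.4, 2.4], [0.0034, -0.0406, -0.001, -1.7, -0.4, 2.4], [0.0016, -0.0406, -0.0022, -1.7, -0.4, 2.4]]
[491.51971194 -66.9839602  279.        ] seat [491.51971194 -66.9839602  104.        ]
```

The force (25 N along the board's +y) and the position both show the gripper about 5 mm off towards the back, so one finger is pushing the board. I'll recentre before it closes fully.

Request:
carry_out --pt "0 -0.005 0 0 0 0" --pt "0 0 0 0 0 0" --pt "0 0 0 0 0 0"

```text
t: 2.65
ee_pos: [456.7, -354.3, 115.8]
orientation: [-1.962, -0.045, 1.843]
ft_force: [1.0, 1.3, -0.2]
width: 6.0
```

Run:
```python
from plan import *
p,Rc=state()
zb=Rlean.apply([0,0,1]); g=BC+zb*25; print(Rlean.inv().apply(p-g), np.degrees((Rc.inv()*toolR(Rlean,-1)).as_rotvec()))
```

```text
t 2.65 q [-0.84  0.58  1.71  0.35  1.05  0.83] p [ 456.7 -354.3  115.8] F [ 1.   1.3 -0.2] w 6.0
[-0.7701326   1.05390762  5.10507   ] [ 0.3381266  -0.48945781 -0.21649702]
```

It is gripped at 6.0 mm with the force near zero. Now I'll lift along the board's z.

Request:
carry_out --pt "-0.02 0 0 0 0 0" --pt "-0.03 0 0 0 0 0" --pt "-0.03 0 0 0 0 0" --pt "-0.03 0 0 0 0 0" --pt "-0.038 -0.0135 0 0 0 0" --pt "-0.038 -0.0135 0 0 0 0" --pt "0 0 0 0 0 0"

```text
t: 3.52
ee_pos: [441.2, -392.4, 302.4]
orientation: [-1.957, -0.045, 1.849]
ft_force: [-0.8, -0.6, -1.9]
width: 5.9
```

Run:
```python
from plan import *
p,Rc=state()
S=rz(SY); slot=SP+S.apply([-26.5,-120.9,79]); Rt=toolR(S,-1)
leg(p,Rc,slot+[0,0,30+170],Rt)
```

```text
t 3.52 q [-0.9   0.39  1.54  0.29  1.42  0.9 ] p [ 441.2 -392.4  302.4] F [-0.8 -0.6 -1.9] w 5.9
n 8 dist 330 deg 24.0
[[0.0165, -0.0374, 0.0059, -1.7, -0.3, 2.4], [0.0149, -0.0382, 0.0047, -1.7, -0.3, 2.4], [0.0133, -0.0389, 0.0035, -1.7, -0.3, 2.4], [0.0116, -0.0395, 0.0023, -1.7, -0.3, 2.4], [0.0099, -0.04, 0.001, -1.7, -0.3, 2.4], [0.0082, -0.0404, -0.0002, -1.7, -0.3, 2.4], [0.0065, -0.0407, -0.0015, -1.7, -0.3, 2.4], [0.0047, -0.0409, -0.0027, -1.7, -0.3, 2.4]]
```

Request:
carry_out --pt "0.0165 -0.0374 0.006 -1.7 -0.3 2.4" --pt "0.015 -0.038 0.005 -1.7 -0.3 2.4" --pt "0.013 -0.039 0.0035 -1.7 -0.3 2.4" --pt "0.0116 -0.0395 0.002 -1.7 -0.3 2.4" --pt "0.01 -0.04 0.001 -1.7 -0.3 2.4" --pt "0.008 -0.04 0 -1.7 -0.3 2.4" --pt "0.0065 -0.0407 -0.0015 -1.7 -0.3 2.4" --pt "0.0047 -0.041 -0.0027 -1.7 -0.3 2.4"

```text
t: 4.53
ee_pos: [486.7, -62.7, 267.3]
orientation: [-2.189, 0.065, 2.203]
ft_force: [0.9, 0.5, -0.1]
width: 5.7
```

Run:
```python
from plan import *
p,Rc=state()
S=rz(SY); slot=SP+S.apply([-26.5,-120.9,79]); Rt=toolR(S,-1)
leg(p,Rc,slot+[0,0,30+160],Rt)
i=snap('top','top1'); a=cv2.resize(i['pixels'][140:255,165:400],None,fx=3.4,fy=3.4,interpolation=cv2.INTER_CUBIC)
j=snap('wrist','w1')
cv2.imwrite('pics/c.png',np.vstack([a[:, :560],j['pixels'][:200]]))
```

```text
t 4.53 q [-0.15  0.17  1.87 -0.01  1.1   1.48] p [486.7 -62.7 267.3] F [ 0.9  0.5 -0.1] w 5.7
n 1 dist 7 deg 0.5
[[-0.0017, 0.004, -0.0051, 0.1, 0.4, -0.3]]
```

View pics/w1.png

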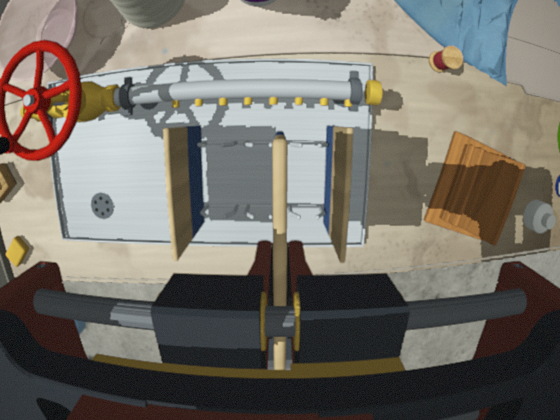

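The wrist view shows board 1's top edge from (167, 128) to (177, 260), board 4's from (350, 128) to (342, 260), and the held board at column 280. I'll measure these with the fisheye model to cross-check the slot.

```bash
cat >> plan.py <<'E'
def fray(c,u,v,z):
    K,Rm,t=c['K'],R(c['r']),c['t'].ravel(); n=np.array([(u-K[0,2])/K[0,0],(v-K[1,2])/K[1,1]]); r=np.hypot(*n)
    d=Rm.T@np.r_[n*(np.sin(r)/max(r,1e-9)),np.cos(r)]; o=-Rm.T@t; return o+d*(z-o[2])/d[2]
E
python3 - <<'E'
from plan import *
c=load('w1'); Q=lambda w:rz(SY).inv().apply(w-SP)
p=c['p']; g=p.astype(int)
for v in (150,200,240): print(v,[tuple(int(k) for k in g[v,u]) for u in range(158,200,2)],'\n',[tuple(int(k) for k in g[v,u]) for u in range(320,362,2)])
for n,u,v,z in(('b1f',167,128,144),('b1n',177,260,144),('b4f',350,128,144),('b4n',342,260,144),('held f',280,135,302),('hub',31,100,166),('trayFR',374,66,14),('trayNR',362,243,14)):
    w=fray(c,u,v,z); print(n,w.round(1),Q(w).round(1))
print(Q(np.array([486.7,-62.7,267])))
E
```

```text
150 [(213, 213, 203), (212, 210, 201), (214, 213, 203), (175, 202, 212), (139, 184, 202), (99, 135, 152), (48, 69, 78), (50, 70, 80), (54, 72, 79), (49, 71, 81), (50, 73, 80), (52, 71, 79), (51, 68, 75), (53, 70, 78), (52, 72, 81), (56, 44, 38), (57, 37, 25), (58, 37, 25), (57, 41, 30), (61, 45, 30), (55, 38, 28)] 
 [(211, 208, 200), (210, 209, 202), (208, 206, 199), (130, 106, 88), (110, 73, 51), (119, 83, 59), (112, 104, 104), (94, 131, 147), (58, 76, 83), (58, 75, 84), (54, 78, 87), (50, 71, 80), (52, 71, 81), (64, 87, 99), (74, 104, 116), (72, 102, 111), (95, 104, 104), (123, 125, 115), (122, 120, 113), (120, 118, 111), (117, 116, 110)]
200 [(207, 205, 197), (208, 207, 198), (209, 208, 200), (210, 209, 200), (204, 206, 202), (152, 194, 213), (129, 173, 190), (75, 103, 116), (54, 74, 80), (54, 73, 83), (52, 72, 80), (57, 74, 83), (60, 78, 87), (52, 74, 85), (55, 77, 87), (58, 79, 88), (58, 58, 61), (57, 41, 28), (62, 40, 29), (63, 44, 28), (59, 41, 25)] 
 [(207, 205, 196), (208, 207, 199), (136, 121, 109), (115, 80, 56), (117, 77, 53), (116, 113, 115), (94, 127, 141), (53, 72, 81)
[... 618 characters left out ...]
08, 206, 198), (179, 180, 173), (64, 80, 86), (52, 71, 82), (56, 75, 84), (51, 69, 78), (53, 71, 84), (72, 97, 109), (72, 101, 115), (117, 127, 129), (206, 204, 195), (207, 205, 198), (207, 204, 197), (207, 206, 198), (208, 206, 197), (208, 208, 198), (175, 174, 167)]
b1f [561.2  38.  144. ] [ 37.1 -12.1 144. ]
b1n [433.6  45.  144. ] [-90.8 -12.4 144. ]
b4f [ 551.  -124.7  144. ] [  36.2 -175.1  144. ]
b4n [ 426.  -116.9  144. ] [ -89.  -174.5  144. ]
held f [553.6 -62.3 302. ] [  35.2 -112.6  302. ]
hub [610.4 178.5 166. ] [ 78.2 130.9 166. ]
trayFR [ 629.1 -189.1   14. ] [ 117.8 -234.9   14. ]
trayNR [ 389.2 -170.5   14. ] [-122.7 -230.1   14. ]
[ -31.55713846 -116.89908901  267.        ]
```

The three cameras agree on slot 3: y of about −121 in station coordinates. I'll correct and descend to just above the prongs.

Request:
carry_out --pt "0 0.0046 -0.005 0.1 0.4 -0.3" --pt "0.033 0 0 0 0 0" --pt "0.033 0 0 0 0 0" --pt "0.033 0 0 0 0 0" --pt "0 0 0 0 0 0"

```text
t: 5.25
ee_pos: [491.6, -71.4, 163.6]
orientation: [-2.192, 0.06, 2.191]
ft_force: [0.3, -0.4, -0.7]
width: 5.7
```

Run:
```python
from plan import *
p,Rc=state()
S=rz(SY); slot=SP+S.apply([-26.5,-121.3,79]); Rt=toolR(S,-1)
leg(p,Rc,slot+[0,0,30],Rt); print(S.inv().apply(p-SP))
j=snap('scene','s2'); cv2.imwrite('pics/d.png',cv2.resize(j['pixels'][180:340,200:360],None,fx=3.6,fy=3.6,interpolation=cv2.INTER_CUBIC))
```

```text
t 5.25 q [-0.17  0.32  1.96  0.    0.87  1.46] p [491.6 -71.4 163.6] F [ 0.3 -0.4 -0.7] w 5.7
n 2 dist 55 deg 0.1
[[0.0273, -0.0019, 0.0002, 0.0, -0.0, 0.1], [0.0273, -0.002, 0.0002, 0.0, -0.0, 0.1]]
[ -26.18008555 -125.30071881  163.59163619]
```

View pics/d.png

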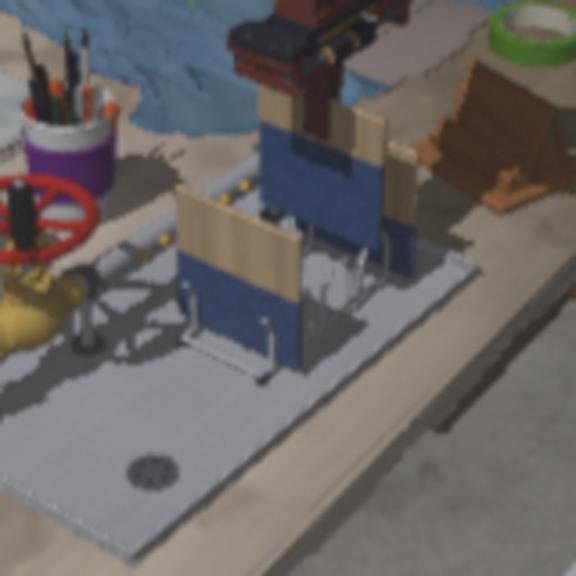

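The board hangs upright over slot 3, clear of board 4. It sits 4 mm too far right, so I'll shift it back and lower it into the flare.

Request:
carry_out --pt "0 -0.004 0 0 0 0" --pt "0.012 0 0 0 0 0" --pt "0.012 0 0 0 0 0" --pt "0 0 0 0 0 0"

```text
t: 5.8
ee_pos: [495.4, -68.6, 142.7]
orientation: [-2.201, 0.063, 2.181]
ft_force: [-0.5, 0.0, -0.6]
width: 5.7
```

Run:
```python
from plan import *
p,Rc=state(); print(rz(SY).inv().apply(p-SP))
```

```text
t 5.8 q [-0.16  0.36  1.97  0.    0.81  1.46] p [495.4 -68.6 142.7] F [-0.5  0.  -0.6] w 5.7
[ -22.54986633 -122.2844231   142.66932966]
```

Request:
carry_out --pt "0.01 -0.001 -0.003 0 0 0.3" --pt "0.01 0 0 0 0 0" --pt "0.008 0 0 0 0 0" --pt "0 0 0 0 0 0"

```text
t: 6.3
ee_pos: [498.9, -67.6, 112.5]
orientation: [-2.203, 0.069, 2.185]
ft_force: [0.4, 0.2, -0.5]
width: 5.7
```

Run:
```python
from plan import *
p,Rc=state(); print(rz(SY).inv().apply(p-SP), np.degrees((Rc.inv()*toolR(rz(SY),-1)).as_rotvec()))
```

```text
t 6.3 q [-0.16  0.41  1.98 -0.01  0.75  1.48] p [498.9 -67.6 112.5] F [ 0.4  0.2 -0.5] w 5.7
[ -19.09788531 -121.07916297  112.50144967] [-0.02517596 -0.47366019 -0.25536945]
```

Request:
carry_out --pt "0.002 0 0.006 0 0 0" --pt "0.003 0 0.001 0 0 0" --pt "0.003 0 0 0 0 0" --pt "0 0 0 0 0 0"

```text
t: 6.8
ee_pos: [494.3, -67.4, 108.8]
orientation: [-2.21, 0.07, 2.178]
ft_force: [0.1, 0.3, -1.4]
width: 6.1
```

Run:
```python
from plan import *
p,Rc=state(); print(rz(SY).inv().apply(p-SP), np.degrees((Rc.inv()*toolR(rz(SY),-1)).as_rotvec()))
```

```text
t 6.8 q [-0.16  0.41  1.99 -0.    0.72  1.47] p [494.3 -67.4 108.8] F [ 0.1  0.3 -1.4] w 6.1
[ -23.70851778 -121.16865706  108.84011286] [-0.07006401 -0.86352276 -0.25315529]
```

Request:
carry_out --pt "0.003 0 0 0 -0.9 0" --pt "0.003 0 0 0 0 0" --pt "0.003 0 0 0 0 0" --pt "0 0 0 0 0 0"

```text
t: 7.3
ee_pos: [495.5, -67.5, 108.6]
orientation: [-2.197, 0.07, 2.191]
ft_force: [-0.3, 1.2, -2.0]
width: 5.9
```

Run:
```python
from plan import *
p,Rc=state(); print(rz(SY).inv().apply(p-SP), np.degrees((Rc.inv()*toolR(rz(SY),-1)).as_rotvec()))
```

```text
t 7.3 q [-0.16  0.42  1.98 -0.01  0.74  1.48] p [495.5 -67.5 108.6] F [-0.3  1.2 -2. ] w 5.9
[ -22.5469261  -121.17608335  108.64259026] [-0.10213017 -0.16169546 -0.25411728]
```

Request:
carry_out --pt "0.006 0 0 0 0 0" --pt "0.006 0 0 0 0 0" --pt "0 0 0 0 0 0"

```text
t: 7.68
ee_pos: [499.3, -67.7, 104.1]
orientation: [-2.206, 0.071, 2.181]
ft_force: [-0.4, 1.3, -2.3]
width: 6.2
```

Run:
```python
from plan import *
p,Rc=state(); print(rz(SY).inv().apply(p-SP), np.degrees((Rc.inv()*toolR(rz(SY),-1)).as_rotvec()))
j=snap('scene','s3'); cv2.imwrite('pics/e.png',cv2.resize(j['pixels'][200:330,200:360],None,fx=5,fy=4.6,interpolation=cv2.INTER_CUBIC))
```

```text
t 7.67 q [-0.16  0.43  1.98 -0.01  0.72  1.48] p [499.3 -67.7 104.1] F [-0.4  1.3 -2.3] w 6.2
[ -18.68243894 -121.18278274  104.10064889] [-0.12736009 -0.68106685 -0.260999  ]
```

View pics/e.png

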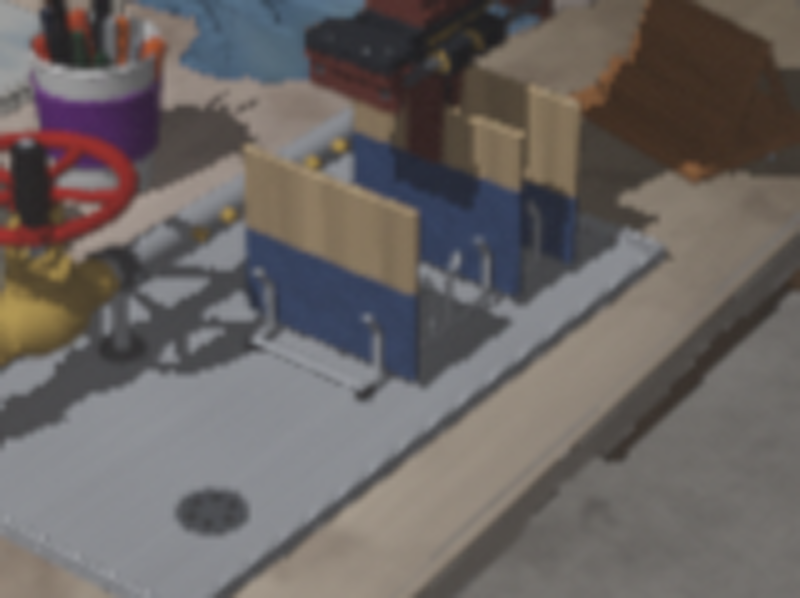

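Run:
```python
from plan import *
c=load('s3'); Q=rz(SY)
px=lambda U,V:((U+.5)/5-.5+200,(V+.5)/4.6-.5+200)
# intersect ray with station plane y=yf (board +y face)
for n,u,v,y in(('b1 tn',418,212,-12+3),('b1 bn',418,382,-9),('b4 tn',578,100,-172),('last tn',522,128,-118),('last bn',520,300,-118),('last tf',355,100,-118)):
    a=ray(c,*px(u,v),0);b=ray(c,*px(u,v),200); a=Q.inv().apply(a-SP);b=Q.inv().apply(b-SP)
    print(n,(a+(b-a)*(y-a[1])/(b[1]-a[1])).round(1))
```

```text
b1 tn [-91.8  -9.  144.8]
b1 bn [-93.2  -9.   13.2]
b4 tn [ -91.4 -172.   147.9]
last tn [ -87.3 -118.   150.9]
last bn [ -90.5 -118.    14.8]
last tf [  40.1 -118.   124.8]
```

Board 1's top reads 145, board 4's 148 and the held board's 151, so about 4 mm remain. I'll press on down.

Request:
carry_out --pt "0.006 0 0.004 0 -0.7 0" --pt "0.006 0 0.002 0 0 0" --pt "0 0 0 0 0 0"

```text
t: 8.1
ee_pos: [501.4, -67.8, 99.7]
orientation: [-2.211, 0.072, 2.176]
ft_force: [-1.6, 0.3, -0.5]
width: 5.9
```

Run:
```python
from plan import *
p,Rc=state(); print(rz(SY).inv().apply(p-SP), np.degrees((Rc.inv()*toolR(rz(SY),-1)).as_rotvec()))
```

```text
t 8.1 q [-0.16  0.43  1.98 -0.    0.71  1.48] p [501.4 -67.8  99.7] F [-1.6  0.3 -0.5] w 5.9
[ -16.62241564 -121.18956255   99.69421766] [-0.16748342 -0.92241406 -0.27512   ]
```

Request:
carry_out --pt "0.006 0 0.005 0 -0.9 0" --pt "0.006 0 0.003 0 -0.5 0" --pt "0 0 0 0 0 0"

```text
t: 8.48
ee_pos: [502.8, -67.9, 95.6]
orientation: [-2.204, 0.073, 2.182]
ft_force: [-0.9, 1.5, -1.9]
width: 5.9
```

Run:
```python
from plan import *
p,Rc=state(); print(rz(SY).inv().apply(p-SP), np.degrees((Rc.inv()*toolR(rz(SY),-1)).as_rotvec()))
```

```text
t 8.47 q [-0.16  0.44  1.98 -0.01  0.71  1.48] p [502.8 -67.9  95.6] F [-0.9  1.5 -1.9] w 5.9
[ -15.16350897 -121.18502254   95.63008977] [-0.20977923 -0.60265425 -0.29207291]
```

```bash
cat > tm.py <<'E'
from plan import *
def shift(f0,f1,U,V,W,H):
    a,b=load(f0)['p'],load(f1)['p']; k=8
    t=cv2.resize(a[V:V+H,U:U+W],None,fx=k,fy=k,interpolation=cv2.INTER_CUBIC); s=cv2.resize(b[V-6:V+H+6,U-6:U+W+6],None,fx=k,fy=k,interpolation=cv2.INTER_CUBIC)
    m=cv2.matchTemplate(s,t,cv2.TM_CCOEFF_NORMED); _,mx,_,l=cv2.minMaxLoc(m); return round(l[0]/k-6,2),round(l[1]/k-6,2),round(mx,3)
E
python3 - <<'E'
from tm import *
snap('scene','s4'); c=load('s4')
# near top-corner of last board: crop (522,128)-> px 304,227.5
print('last corner',shift('s3','s4',294,223,15,22),'b1 ref',shift('s3','s4',255,235,35,40),'b4',shift('s3','s4',306,218,12,12))
# expected for rigid motion TCP s3->s4
P=lambda q:SP+rz(SY).apply(q)
A=proj(c,P([-87,-118,147])); B=proj(c,P([-83.5,-118,138.5])); print('expected',B-A)
E
```

```text
last corner (-0.62, 0.0, 0.976) b1 ref (0.0, 0.0, 0.993) b4 (0.0, -0.12, 0.991)
expected [[-1.03073232  2.01834967]]
```

The board hasn't moved down since TCP z = 104 (template shift 0 px, bottom edge at 14.8 mm against 14 expected). It is seated and the fingers were only sliding on it. I'll open a little and withdraw upwards.

Request:
carry_out --pt "0 0 0 0 0 0" --pt "0 0 0 0 0 0" --pt "0 0 0 0 0 0" --pt "0 0 0 0 0 0" --grip 0.68

```text
t: 9.02
ee_pos: [501.9, -68.2, 93.4]
orientation: [-2.202, 0.073, 2.185]
ft_force: [0.5, -1.1, 0.9]
width: 28.2
```

Request:
carry_out --pt "-0.02 0 0 0 0 0" --pt "-0.03 0 0 0 0 0" --pt "-0.04 0 0 0 0 0" --pt "-0.05 0 0 0 0 0" --pt "-0.04 0 0 0 0 0" --pt "0 0 0 0 0 0"

```text
t: 9.78
ee_pos: [499.5, -67.3, 277.1]
orientation: [-2.197, 0.073, 2.189]
ft_force: [-0.2, 0.5, 0.1]
width: 28.2
```

Run:
```python
from tm import *
p,Rc=state()
snap('scene','s5'); c=load('s5'); snap('wrist','w2'); snap('top','top3')
print('last',shift('s4','s5',294,231,15,25),'b1',shift('s3','s5',255,235,35,40),'b4',shift('s3','s5',306,218,12,12))
d=cv2.resize(c['p'][200:330,200:360],None,fx=3.4,fy=3.4,interpolation=cv2.INTER_CUBIC)
w=cv2.resize(load('w2')['p'][:300,100:420],(256,240)); o=np.zeros((442,800,3),np.uint8); o[:,:544]=d; o[:240,544:]=w
cv2.imwrite('pics/f.png',o)
```

```text
t 9.78 q [-0.15  0.18  1.84 -0.01  1.12  1.48] p [499.5 -67.3 277.1] F [-0.2  0.5  0.1] w 28.2
last (0.0, 0.0, 0.996) b1 (-0.12, 0.0, 0.977) b4 (-0.62, 6.0, 0.824)
```

View pics/f.png

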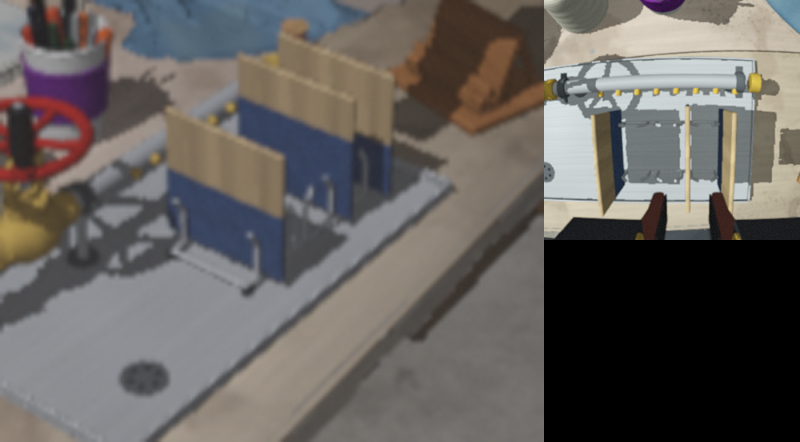

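Board 1, the last board and board 4 stand upright and parallel. I'll check the height numerically and plan the handle approach.

Run:
```python
from tm import *
c=load('s5'); Q=rz(SY)
px=lambda U,V:((U+.5)/3.4-.5+200,(V+.5)/3.4-.5+200)
for n,u,v,y in(('b1 tn',284,160,-9),('b1 bn',284,280,-9),('b4 tn',392,72,-172),('b4 bn',390,195,-172),('last tn',354,97,-118),('last bn',352,221,-118),('last tf',239,55,-118),('b4 tf',279,33,-172),('b1 tf',167,108,-9)):
    a=ray(c,*px(u,v),0);b=ray(c,*px(u,v),200); a=Q.inv().apply(a-SP);b=Q.inv().apply(b-SP)
    print(n,(a+(b-a)*(y-a[1])/(b[1]-a[1])).round(1))
p,Rc=state(); hub=SP+Q.apply([79.5,129.5,166]); ang=-.70
hx=hub+Q.apply(55*np.array([-np.cos(ang),-np.sin(ang),0])); print('hub',hub,'handle',hx)
Rt=toolR(rz(SY),-1)
a=leg(p,Rc,[hx[0],hx[1],285],Rt)
```

```text
b1 tn [-91.7  -9.  141.3]
b1 bn [-93.   -9.   15.6]
b4 tn [ -90.3 -172.   149.4]
b4 bn [ -94.3 -172.    16.2]
last tn [ -86.6 -118.   148. ]
last bn [ -88.9 -118.    14.8]
last tf [  42.7 -118.   144.1]
b4 tf [  37.5 -172.   144.8]
b1 tf [ 36.9  -9.  143. ]
t 9.93 q [-0.15  0.18  1.85 -0.01  1.12  1.48] p [497.1 -66.8 273. ] F [0.4 0.5 0.3] w 28.0
hub [611.68581507 176.93460748 166.        ] handle [571.71767508 214.71751083 166.        ]
n 7 dist 292 deg 0.4
[[-0.0019, -0.0408, -0.0082, -0.0, 0.0, -0.0], [-0.0019, -0.0408, -0.0082, -0.0, 0.0, -0.0], [-0.0019, -0.0408, -0.0082, -0.0, 0.0, -0.0], [-0.0018, -0.0408, -0.0082, -0.0, 0.0, -0.0], [-0.0018, -0.0408, -0.0083, -0.0, 0.0, -0.0], [-0.0018, -0.0408, -0.0083, -0.0, 0.0, -0.0], [-0.0017, -0.0408, -0.0083, -0.0, 0.0, -0.0]]
```

The board's bottom edge is at about 15 mm and its far top corner at 144 mm, matching its neighbours, so it is seated. Now to the handle.

Request:
carry_out --pt "-0.003 -0.041 -0.008 0 0 0" --pt "-0.002 -0.041 -0.008 0 0 0" --pt "-0.002 -0.041 -0.008 0 0 0" --pt "-0.002 -0.041 -0.008 0 0 0" --pt "-0.002 -0.041 -0.008 0 0 0" --pt "-0.002 -0.041 -0.008 0 0 0" --pt "-0.002 -0.035 -0.008 0 0 0" --pt "0 0 0 0 0 0" --grip 0.4

```text
t: 10.92
ee_pos: [565.2, 216.8, 268.0]
orientation: [-2.159, 0.082, 2.229]
ft_force: [-0.6, 0.3, -0.8]
width: 52.3
```

Run:
```python
from plan import *
p,Rc=state(); leg(p,Rc,[571.7,214.7,285],toolR(rz(SY),-1)); snap('wrist','w3')
```

```text
t 10.93 q [0.35 0.36 1.61 0.   1.2  1.98] p [565.2 216.8 268. ] F [-0.6  0.3 -0.8] w 52.3
n 1 dist 18 deg 2.0
[[-0.0172, 0.0019, -0.0061, -0.4, 1.8, -0.7]]
```

View pics/w3.png

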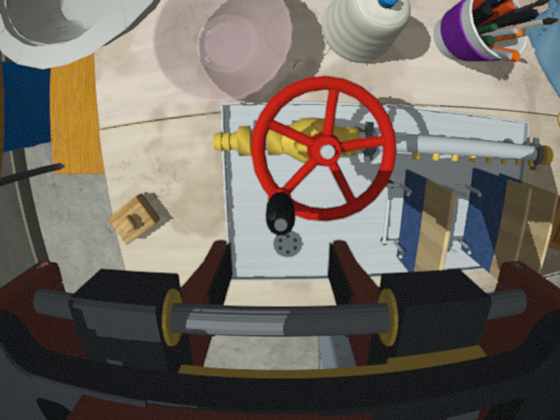

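The wrist view shows the handle's top at (281, 222), its foot at about (281, 195), and the hub at (327, 151).

Run:
```python
from plan import *
c=load('w3'); Q=lambda w:rz(SY).inv().apply(w-SP).round(1)
for n,u,v,z in(('top',281,223,232),('hub',327,151,172),('rimL',252,147,166),('rimR',396,147,166),('rimF',328,77,166),('rimN',320,219,166)):
    w=fray(c,u,v,z); print(n,w.round(1),Q(w))
```

```text
top [572.7 214.4 232. ] [ 38.5 164.7 232. ]
hub [609.4 174.5 172. ] [ 77.4 126.9 172. ]
rimL [615.7 234.  166. ] [ 80.2 186.7 166. ]
rimR [610.  113.8 166. ] [ 81.5  66.4 166. ]
rimF [668.9 169.8 166. ] [137.1 125.7 166. ]
rimN [550.9 181.3 166. ] [ 18.6 130.4 166. ]
```

The estimate is consistent: the crank radius is 55 mm and the handle is at (572.5, 214.5). I'll descend onto it and grip.

Request:
carry_out --pt "0 0.002 -0.007 -0.4 1.8 -0.7" --pt "0 0 0 0 0 0" --pt "0.025 0 0 0 0 0" --pt "0.025 0 0 0 0 0" --pt "0.02 0 0 0 0 0" --pt "0 0 0 0 0 0"

```text
t: 11.72
ee_pos: [567.4, 206.3, 191.7]
orientation: [-2.18, 0.075, 2.204]
ft_force: [-0.3, -0.1, 0.6]
width: 52.6
```

Run:
```python
from plan import *
p,Rc=state(); leg(p,Rc,[572.5,214.5,192],toolR(rz(SY),-1))
```

```text
t 11.72 q [ 0.33  0.43  1.69 -0.    1.03  1.96] p [567.4 206.3 191.7] F [-0.3 -0.1  0.6] w 52.6
n 1 dist 10 deg 0.8
[[-0.0004, -0.0085, -0.0046, -0.3, 0.6, -0.3]]
```

Request:
carry_out --pt "0 -0.0085 -0.0046 -0.3 0.6 -0.3" --pt "0 0 0 0 0 0"

```text
t: 11.98
ee_pos: [573.5, 214.6, 193.0]
orientation: [-2.193, 0.064, 2.189]
ft_force: [0.5, 0.2, 0.3]
width: 52.7
```

Request:
carry_out --pt "0 0 0 0 0 0" --pt "0 0 0 0 0 0" --pt "0 0 0 0 0 0" --pt "0 0 0 0 0 0" --grip 1.0

```text
t: 12.48
ee_pos: [574.1, 215.1, 194.7]
orientation: [-2.195, 0.062, 2.186]
ft_force: [0.3, 1.1, -0.1]
width: 19.6
```

```bash
cat >> plan.py <<'E'
HUB=np.array([611.6,175.6])
def crank(hub=HUB):
    p,Rc=state(); o=rz(SY).inv().apply(np.r_[p[:2]-hub,0]); a=np.arctan2(-o[1],-o[0])
    print('r',np.hypot(*o[:2]).round(1),'phi',a.round(3),'tilt err',np.degrees((Rc.inv()*toolR(rz(SY),-1)).as_rotvec()).round(1)); return p,Rc,a
def arc(a0,a1,p,Rc,n,r=55,zt=192,hub=HUB,gain=1.0):
    out=[];cur=p; rel=(Rc.inv()*toolR(rz(SY),-1)).as_rotvec(degrees=True)
    for i in range(1,n+1):
        a=a0+(a1-a0)*i/n; t=np.r_[hub,zt]+rz(SY).apply([-r*np.cos(a),-r*np.sin(a),0])
        out.append([float(v) for v in np.r_[np.round(Rc.inv().apply((t-cur)*gain)/1000,4),np.round(rel if i==1 else rel*0,1)]]); cur=t
    print(out)
E
python3 - <<'E'
from plan import *
p,Rc,a=crank(); arc(a,a-2.4,p,Rc,8)
E
```

```text
t 12.47 q [0.34 0.44 1.68 0.   1.02 1.97] p [574.1 215.1 194.7] F [ 0.3  1.1 -0.1] w 19.6
r 54.5 phi -0.755 tilt err [-0.1 -0.2  0.1]
[[0.0028, -0.0105, -0.0125, -0.1, -0.2, 0.1], [0.0001, -0.0059, -0.0153, -0.0, -0.0, 0.0], [0.0001, -0.0011, -0.0164, -0.0, -0.0, 0.0], [0.0001, 0.0038, -0.016, -0.0, -0.0, 0.0], [0.0, 0.0084, -0.0142, -0.0, -0.0, 0.0], [0.0, 0.0122, -0.0111, -0.0, -0.0, 0.0], [0.0, 0.0149, -0.007, -0.0, -0.0, 0.0], [-0.0, 0.0163, -0.0023, -0.0, -0.0, 0.0]]
```

Gripped at 19.6 mm, with radius and angle agreeing. I'll turn it clockwise.

Request:
carry_out --pt "0.002 -0.0105 -0.0125 0 0 0" --pt "0 -0.006 -0.0153 0 0 0" --pt "0 -0.001 -0.0165 0 0 0" --pt "0 0.004 -0.016 0 0 0" --pt "0 0.0085 -0.014 0 0 0" --pt "0 0.012 -0.011 0 0 0" --pt "0 0.015 -0.007 0 0 0" --pt "0 0.016 -0.002 0 0 0"

```text
t: 13.48
ee_pos: [667.1, 174.4, 194.7]
orientation: [-2.189, 0.055, 2.192]
ft_force: [-2.7, 4.9, 1.6]
width: 19.3
```

Run:
```python
from plan import *
p,Rc,a=crank(); arc(a,a-2.4,p,Rc,8)
```

```text
t 13.47 q [0.24 0.55 1.5  0.01 1.1  1.86] p [667.1 174.4 194.7] F [-2.7  4.9  1.6] w 19.3
r 55.5 phi -3.106 tilt err [0.1 0.1 0.3]
[[0.0026, 0.0164, 0.0024, 0.1, 0.1, 0.3], [-0.0001, 0.015, 0.0066, 0.0, 0.0, 0.0], [-0.0001, 0.0124, 0.0108, 0.0, 0.0, 0.0], [-0.0, 0.0087, 0.014, 0.0, 0.0, 0.0], [-0.0, 0.0041, 0.0159, 0.0, 0.0, 0.0], [0.0, -0.0007, 0.0164, 0.0, 0.0, 0.0], [0.0001, -0.0056, 0.0155, 0.0, 0.0, 0.0], [0.0001, -0.0099, 0.0131, 0.0, 0.0, 0.0]]
```

Request:
carry_out --pt "0.002 0.0165 0.0024 0 0 0.3" --pt "0 0.015 0.0065 0 0 0" --pt "0 0.0125 0.011 0 0 0" --pt "0 0.0085 0.014 0 0 0" --pt "0 0.004 0.016 0 0 0" --pt "0 -0.0007 0.0165 0 0 0" --pt "0 -0.0055 0.0155 0 0 0" --pt "0 -0.01 0.013 0 0 0"

```text
t: 14.48
ee_pos: [573.6, 136.2, 194.7]
orientation: [-2.203, 0.06, 2.174]
ft_force: [3.5, -1.9, -1.3]
width: 19.6
```

Run:
```python
from plan import *
p,Rc,a=crank(); arc(a,0.12,p,Rc,6) if a>0 else 0; arc(a,-.06,p,Rc,6)
```

```text
t 14.47 q [0.21 0.4  1.74 0.   0.99 1.84] p [573.6 136.2 194.7] F [ 3.5 -1.9 -1.3] w 19.6
r 54.8 phi 0.861 tilt err [-0.2 -0.7  0.3]
[[0.0027, -0.0045, 0.0051, -0.2, -0.7, 0.3], [-0.0, -0.0053, 0.0043, -0.0, -0.0, 0.0], [-0.0, -0.0058, 0.0036, -0.0, -0.0, 0.0], [-0.0, -0.0062, 0.0028, -0.0, -0.0, 0.0], [0.0, -0.0065, 0.0021, -0.0, -0.0, 0.0], [0.0, -0.0067, 0.0012, -0.0, -0.0, 0.0]]
[[0.0027, -0.0058, 0.0061, -0.2, -0.7, 0.3], [-0.0, -0.0068, 0.005, -0.0, -0.0, 0.0], [-0.0, -0.0075, 0.0039, -0.0, -0.0, 0.0], [0.0, -0.008, 0.0027, -0.0, -0.0, 0.0], [0.0, -0.0083, 0.0015, -0.0, -0.0, 0.0], [0.0, -0.0084, 0.0002, -0.0, -0.0, 0.0]]
```

Request:
carry_out --pt "0.002 -0.0058 0.006 -0.2 -0.7 0.3" --pt "0 -0.007 0.005 0 0 0" --pt "0 -0.0075 0.004 0 0 0" --pt "0 -0.008 0.0027 0 0 0" --pt "0 -0.0083 0.0015 0 0 0" --pt "0 -0.0084 0.0002 0 0 0" --pt "0 0 0 0 0 0"

```text
t: 15.35
ee_pos: [557.1, 178.4, 194.7]
orientation: [-2.205, 0.072, 2.196]
ft_force: [2.3, -2.8, 1.6]
width: 19.5
```

Run:
```python
from plan import *
p,Rc,a=crank()
```

```text
t 15.35 q [ 0.3   0.4   1.74 -0.02  1.    1.93] p [557.1 178.4 194.7] F [ 2.3 -2.8  1.6] w 19.5
r 54.5 phi 0.005 tilt err [ 0.2 -0.3 -0.7]
```

The angle estimate is 0.005. I'll push gently on to confirm the stop.

Request:
carry_out --pt "0 -0.005 0 0 0 0" --pt "0 -0.005 0 0 0 0" --pt "0 -0.005 0 0 0 0"

```text
t: 15.72
ee_pos: [557.0, 178.6, 194.5]
orientation: [-2.215, 0.1, 2.216]
ft_force: [1.2, -28.5, 6.8]
width: 19.5
```

Run:
```python
from plan import *
p,Rc,a=crank()
```

```text
t 15.72 q [ 0.31  0.4   1.73 -0.04  1.02  1.95] p [557.  178.6 194.5] F [  1.2 -28.5   6.8] w 19.5
r 54.7 phi 0.003 tilt err [ 0.4 -0.1 -2.3]
```

The stop is confirmed: 28 N and no further movement, with the angle reading 0.003. Now two turns anticlockwise.

Run:
```python
from plan import *
p,Rc,a=crank(); arc(a,3.0,p,Rc,8)
```

```text
t 15.72 q [ 0.31  0.4   1.73 -0.04  1.02  1.95] p [557.  178.6 194.5] F [  1.2 -28.5   6.8] w 19.5
r 54.7 phi 0.003 tilt err [ 0.4 -0.1 -2.3]
[[0.0033, 0.02, -0.0034, 0.4, -0.1, -2.3], [0.0007, 0.0174, -0.0108, 0.0, -0.0, -0.0], [0.0005, 0.0122, -0.0164, 0.0, -0.0, -0.0], [0.0002, 0.0053, -0.0198, 0.0, -0.0, -0.0], [-0.0001, -0.0023, -0.0204, 0.0, -0.0, -0.0], [-0.0004, -0.0095, -0.0181, 0.0, -0.0, -0.0], [-0.0006, -0.0155, -0.0134, 0.0, -0.0, -0.0], [-0.0008, -0.0193, -0.0068, 0.0, -0.0, -0.0]]
```

Request:
carry_out --pt "0.002 0.02 -0.0034 0.4 0 -2.3" --pt "0 0.0174 -0.011 0 0 0" --pt "0 0.0122 -0.0164 0 0 0" --pt "0 0.005 -0.02 0 0 0" --pt "0 -0.0023 -0.0204 0 0 0" --pt "0 -0.0095 -0.018 0 0 0" --pt "0 -0.0155 -0.0134 0 0 0" --pt "0 -0.0193 -0.007 0 0 0"

```text
t: 16.73
ee_pos: [663.1, 155.6, 194.6]
orientation: [-2.185, 0.079, 2.212]
ft_force: [3.2, -6.3, 1.7]
width: 19.5
```

Run:
```python
from plan import *
p,Rc,a=crank(); arc(a,a+3.0,p,Rc,8)
```

```text
t 16.73 q [ 0.22  0.54  1.5  -0.01  1.11  1.85] p [663.1 155.6 194.6] F [ 3.2 -6.3  1.7] w 19.5
r 55.3 phi 2.828 tilt err [-0.1  0.7 -0.8]
[[0.0023, -0.0205, -0.0023, -0.1, 0.7, -0.8], [-0.0002, -0.0199, 0.0051, -0.0, 0.0, -0.0], [-0.0001, -0.0166, 0.012, -0.0, 0.0, -0.0], [0.0001, -0.0111, 0.0173, -0.0, 0.0, -0.0], [0.0002, -0.004, 0.0201, -0.0, 0.0, -0.0], [0.0003, 0.0037, 0.0202, -0.0, 0.0, -0.0], [0.0004, 0.0108, 0.0174, -0.0, 0.0, -0.0], [0.0004, 0.0164, 0.0123, -0.0, 0.0, -0.0]]
```

Request:
carry_out --pt "0.002 -0.0205 -0.0023 0 0.7 -0.8" --pt "0 -0.02 0.005 0 0 0" --pt "0 -0.0166 0.012 0 0 0" --pt "0 -0.011 0.0173 0 0 0" --pt "0 -0.004 0.02 0 0 0" --pt "0 0.0037 0.02 0 0 0" --pt "0 0.011 0.0174 0 0 0" --pt "0 0.0164 0.0123 0 0 0"

```text
t: 17.73
ee_pos: [564.9, 203.9, 194.6]
orientation: [-2.201, 0.069, 2.191]
ft_force: [14.0, -1.7, -8.0]
width: 19.5
```

Run:
```python
from plan import *
p,Rc,a=crank(); arc(a,a+3.0,p,Rc,8)
```

```text
t 17.73 q [ 0.33  0.42  1.71 -0.01  1.01  1.96] p [564.9 203.9 194.6] F [14.  -1.7 -8. ] w 19.5
r 54.6 phi -0.487 tilt err [ 0.1 -0.3 -0.4]
[[0.0027, 0.0194, 0.0064, 0.1, -0.3, -0.4], [0.0001, 0.0204, -0.0015, 0.0, -0.0, -0.0], [0.0002, 0.0185, -0.0089, 0.0, -0.0, -0.0], [0.0002, 0.0139, -0.015, 0.0, -0.0, -0.0], [0.0001, 0.0074, -0.0191, 0.0, -0.0, -0.0], [0.0001, -0.0001, -0.0205, 0.0, -0.0, -0.0], [0.0, -0.0076, -0.0191, 0.0, -0.0, -0.0], [-0.0, -0.014, -0.015, 0.0, -0.0, -0.0]]
```

Request:
carry_out --pt "0.002 0.0194 0.0064 0.1 -0.3 -0.4" --pt "0 0.0204 -0.0015 0 0 0" --pt "0 0.0185 -0.009 0 0 0" --pt "0 0.014 -0.015 0 0 0" --pt "0 0.0074 -0.019 0 0 0" --pt "0 0 -0.0205 0 0 0" --pt "0 -0.0076 -0.019 0 0 0" --pt "0 -0.014 -0.015 0 0 0"

```text
t: 18.73
ee_pos: [644.9, 131.6, 194.5]
orientation: [-2.176, 0.078, 2.225]
ft_force: [5.1, -14.9, 2.1]
width: 19.3
```

Run:
```python
from plan import *
p,Rc,a=crank(); arc(a,a+3.0,p,Rc,8)
```

```text
t 18.73 q [ 0.19  0.51  1.55 -0.01  1.1   1.82] p [644.9 131.6 194.5] F [  5.1 -14.9   2.1] w 19.3
r 55.2 phi 2.277 tilt err [ 0.1  1.3 -0.9]
[[0.0019, -0.0161, -0.0128, 0.1, 1.3, -0.9], [-0.0004, -0.0196, -0.0061, 0.0, 0.0, -0.0], [-0.0003, -0.0205, 0.0015, 0.0, 0.0, -0.0], [-0.0001, -0.0185, 0.0088, 0.0, 0.0, -0.0], [0.0001, -0.014, 0.015, 0.0, 0.0, -0.0], [0.0003, -0.0075, 0.0191, 0.0, 0.0, -0.0], [0.0005, -0.0, 0.0205, 0.0, 0.0, -0.0], [0.0005, 0.0075, 0.0191, 0.0, 0.0, -0.0]]
```

Total so far is 6.283 + 2.277 = 8.56 rad.

Request:
carry_out --pt "0.002 -0.016 -0.0128 0 1.3 -0.9" --pt "0 -0.0196 -0.006 0 0 0" --pt "0 -0.0205 0.0015 0 0 0" --pt "0 -0.0185 0.009 0 0 0" --pt "0 -0.014 0.015 0 0 0" --pt "0 -0.0075 0.019 0 0 0" --pt "0 0 0.0205 0 0 0" --pt "0 0.0075 0.019 0 0 0"

```text
t: 19.73
ee_pos: [585.8, 223.8, 194.5]
orientation: [-2.196, 0.071, 2.197]
ft_force: [12.1, -10.3, -3.6]
width: 19.5
```

Run:
```python
from plan import *
p,Rc,a=crank(); arc(a,0.0,p,Rc,7)
```

```text
t 19.73 q [ 0.35  0.46  1.64 -0.01  1.04  1.98] p [585.8 223.8 194.5] F [ 12.1 -10.3  -3.6] w 19.5
r 54.7 phi -1.021 tilt err [ 0.   0.  -0.5]
[[0.0025, 0.0044, 0.0067, 0.0, 0.0, -0.5], [0.0, 0.0056, 0.0058, 0.0, 0.0, -0.0], [0.0001, 0.0063, 0.0049, 0.0, 0.0, -0.0], [0.0001, 0.007, 0.0039, 0.0, 0.0, -0.0], [0.0001, 0.0075, 0.0029, 0.0, 0.0, -0.0], [0.0001, 0.0078, 0.0017, 0.0, 0.0, -0.0], [0.0001, 0.008, 0.0006, 0.0, 0.0, -0.0]]
```

Request:
carry_out --pt "0.0015 0.0045 0.0067 0 0 -0.5" --pt "0 0.0056 0.0058 0 0 0" --pt "0 0.0063 0.005 0 0 0" --pt "0 0.007 0.004 0 0 0" --pt "0 0.0075 0.003 0 0 0" --pt "0 0.0078 0.0017 0 0 0" --pt "0 0.007 0.0006 0 0 0" --pt "0 0 0 0 0 0"

```text
t: 20.72
ee_pos: [557.7, 183.6, 194.5]
orientation: [-2.196, 0.052, 2.183]
ft_force: [2.5, -1.2, 0.8]
width: 19.2
```

Run:
```python
from plan import *
p,Rc,a=crank(); arc(a,0.0,p,Rc,2)
```

```text
t 20.73 q [0.29 0.4  1.74 0.01 0.99 1.92] p [557.7 183.6 194.5] F [ 2.5 -1.2  0.8] w 19.2
r 54.5 phi -0.09 tilt err [ 0.1 -0.3  0.5]
[[0.0025, 0.0024, 0.0007, 0.1, -0.3, 0.5], [-0.0, 0.0025, 0.0001, 0.0, -0.0, 0.0]]
```

Request:
carry_out --pt "0 0.005 0 0 0 0" --pt "0 0 0 0 0 0" --pt "0 0 0 0 0 0"

```text
t: 21.1
ee_pos: [557.2, 178.1, 194.5]
orientation: [-2.195, 0.053, 2.184]
ft_force: [-0.4, 3.9, 2.8]
width: 19.2
```

Run:
```python
from plan import *
p,Rc,a=crank()
```

```text
t 21.1 q [0.29 0.4  1.75 0.01 0.99 1.91] p [557.2 178.1 194.5] F [-0.4  3.9  2.8] w 19.2
r 54.5 phi 0.011 tilt err [ 0.1 -0.3  0.5]
```

Request:
carry_out --pt "0 0 0 0 0 0" --pt "0 0 0 0 0 0" --pt "0 0 0 0 0 0" --pt "0 0 0 0 0 0"

```text
t: 21.6
ee_pos: [557.1, 178.2, 194.5]
orientation: [-2.195, 0.053, 2.184]
ft_force: [-0.3, 1.8, 3.2]
width: 19.7
```

Run:
```python
from tm import *
p,Rc,a=crank(); snap('scene','s6'); 
print('last',shift('s5','s6',294,225,12,25),'b1',shift('s5','s6',262,240,20,40),'b4',shift('s5','s6',306,218,10,25))
cv2.imwrite('pics/g.png',cv2.resize(load('s6')['p'][170:340,165:385],None,fx=3.5,fy=3.5,interpolation=cv2.INTER_CUBIC))
```

```text
t 21.6 q [0.29 0.4  1.75 0.01 0.99 1.91] p [557.1 178.2 194.5] F [-0.3  1.8  3.2] w 19.7
r 54.5 phi 0.01 tilt err [ 0.1 -0.3  0.4]
last (-6.0, -2.75, 0.681) b1 (0.12, 0.25, 0.98) b4 (0.5, 2.25, 0.552)
```

View pics/g.png

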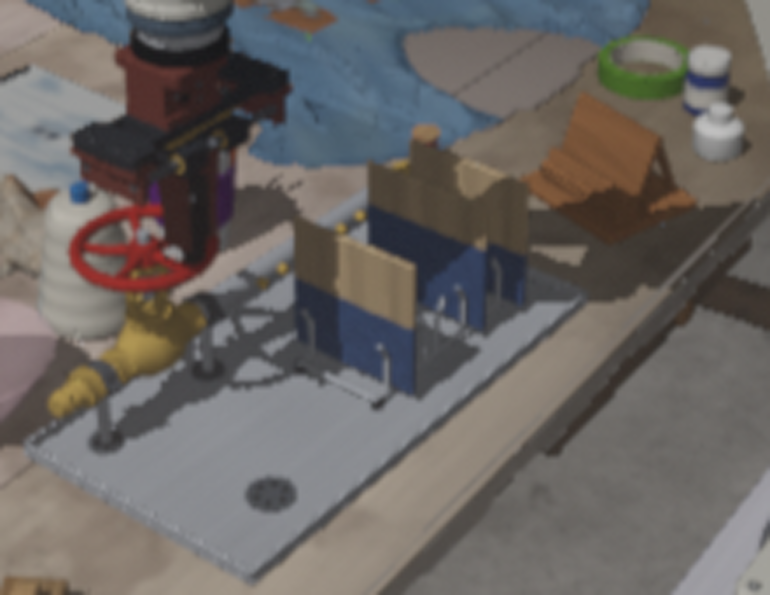

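The template mismatch comes only from the arm's shadow. The picture shows all three boards upright at their places, with the near corners at (415, 265), (488, 240) and (527, 185), and the gripper on the handle on the robot's side. Handing in.

```bash
python3 -c "
from workcell import ctrl
print(ctrl.close_job())"
```

```text
the job is handed in; nothing more can be done
None
```

The last board is in slot 3, and the job is handed in at about 22 s of robot time with the gripper holding the crank handle. No verdict was reported.

- **Board:** it stands upright and released in slot 3. Its bottom edge measures 14.8 mm against 14 expected. It is about 4 mm off along the slot.
- **Valve:** I closed it to its stop, where the handle pushed back with about 28 N and did not move further, reading 0.003 rad. I then backed it off two full turns; the handle now reads 0.010 rad past the second turn, about 12.57 rad in all.
- **Grip:** the fingers hold the handle at 19.7 mm opening. By calculation the grasp point is about 10 mm above its middle.

**Checks that disagreed:**
- **Press-down:** while I pressed the board down, the fingers slid on it with almost no force reading. I judged it seated from the camera images, not from force.
- **Final image match:** the automatic check scored poorly on the last board and board 4 because the arm's shadow fell on them. By eye in the last picture they stand in place. Board 1 matched within 0.3 pixel.
- **Bystanders:** I did not measure them at the end. The tape roll, glue pot and blue jar look unmoved in the last picture; the spool, print block and wax block were not checked there.

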